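# Lock a test bearing on the tester's mandrel with a linchpin

### The job

Take the linchpin from the wooden stand and push it straight down through the cross hole near the end of the bearing tester's mandrel, wedging the spring-loaded brass collar back, until its shoulder sits home on the mandrel; feel for this and do not force it. Then swing its wire ring down over the end of the mandrel until it snaps fully shut underneath, and let go. Leave everything else where it stands.

Things in the scene. Friction and masses are not known exactly. Their poses are not given: they have to be found in the camera images.
- pin: Brass linchpin, 67 mm long, about 60 g, standing in the stand, ring open. Origin: centre of its shoulder's underside; z up, x to the side where the ring stands out. Below: round shank 10 mm across to z = -27 mm, then a cone to a 4 mm tip at z = -35. Shoulder 4 mm thick, x -4.8 to 9, y +-9 mm. In the mandrel its x must point out along it, as the tester's x, so that the ring goes over the end.
- pin_grip (a point): Centre of the linchpin's round knurled grip above the shoulder, 14 mm across, from 4 to 32 mm above the shoulder's underside; this point is 18 mm above that underside, on the pin's axis.
- ring (a joint): The pin's wire ring, hinged across its head 7.5 mm above the shoulder's underside. rad: 0 = open, straight out along the pin's x; 1.32 = shut, hanging down by the nose. Over-centre spring: stays open, takes about 5 N down on its far bar to start, less as it goes; past 0.66 it snaps shut. It clears the mandrel's end by about 1 mm: with the pin not home it catches there; do not force it.
- ring_bar (a point): Middle of the ring's straight far bar, 30 mm from the hinge. The wire is 4 mm thick, the ring 33 mm wide overall; the far bar is straight for 20 mm.
- tester: Blue and white bearing tester, fixed; a mandrel stands out level from its front. Origin: on the table straight below the cross hole's centre; x out along the mandrel, z up. The mandrel's squared steel nose is 20 mm wide, 18 high, and ends at x = 10 mm. The hole goes vertically right through it: 11 mm across, mouth chamfered 1 mm. Below is a plate, its top 36 mm above the table.
- hole_mid (a point): Mouth of the cross hole if the spindle head stood mid-way on its height slide, 109 mm above the table. The head is clamped up to 15 mm higher or lower, differently each time and not measured: the flat seat round the mouth is to be felt for. Sliding the pin through takes 5 to 12 N; about 5 N more shows that the shoulder is home. Push no harder than about 18 N.
- collar (a joint): Brass collar round the mandrel behind the hole, 24 mm across (its top 3 mm above the flat), bevelled front face 2 mm behind the hole's centre: it covers part of the hole until the pin's cone wedges it back. Spring 5.5 N, 1.2 N more per mm. m: 0 = forward, about 0.002 with the pin in. Its spring lies behind, then a bearing 47 mm across at tester x = -34 to -48 mm.
- panel (a point): Middle of the top front edge of the tester's cabinet, 95 mm behind the hole and 175 mm above the table; the cabinet is 260 mm wide and 240 mm deep. The spindle housing, 52 mm across, stands out from the panel to 60 mm behind the hole.
- stand: Wooden pin stand, 56 x 150 x 44 mm, fixed. Origin: centre of its underside; y along its length. Three holes, 11.5 mm across, 40 mm deep, at y = -45 mm (the linchpin), 0 (empty) and 45 mm (a plug gauge). The linchpin's shoulder rests on its top.
- gauge: Green-handled plug gauge standing in the stand's other end hole; to be left alone.
- bearing_a: Loose ball bearing, 47 mm across, 14 mm high, flat on the table; to be left alone.
- bearing_b: Loose ball bearing, 52 mm across, 15 mm high, flat on the table; to be left alone.
- brush: Flat brush with a wooden handle, 160 mm long, lying on the table; to be left alone.
- driver: Red-handled screwdriver, 170 mm long, lying on the table; to be left alone.
- spacer: Brass spacer ring, 36 mm across, 12 mm high, lying on the table; to be left alone.
- mouse: Black computer mouse, 100 x 58 x 24 mm, on the table; to be left alone.

How it is judged:
On the way:
1. the pin stands in the mandrel's cross hole with the collar wedged back, the ring still open (horizontal distance between pin and tester below 0.003 m and z of pin in the frame of tester below 0.1265 m and value of joint collar above 0.0012 m and value of joint ring below 0.5 rad), for 0.2 s.
At the end, for the whole second after the job is handed in: The pin stands upright (within 0.1 rad) in the cross hole, within 3 mm of its centre, x along the mandrel within 0.35 rad, holding the collar at least 1.2 mm back; its ring is shut (joint above 1.27 rad), which only a pin home to about 2 mm allows; all at rest and released (horizontal distance between pin and tester below 0.003 m and z of pin in the frame of tester between 0.091 and 0.1265 m and angle between the z axis of pin and the z axis of tester, either way round below 0.1 rad and angle between the x axis of pin and the x axis of tester, either way round below 0.35 rad and value of joint collar above 0.0012 m and value of joint ring above 1.27 rad and linear speed of pin below 0.02 m/s); the robot touches nothing.
It fails at once if the pin or its ring was forced: its contact forces on the tester added up to more than 45 N (the collar's squeeze alone makes about 20 N) (contact force between pin and tester above 45 N).
It fails at once if a bystander was moved by more than 30 mm (distance of any of gauge, bearing_a, bearing_b, brush, driver, spacer, mouse from where it was at the start of the episode above 0.03 m).
It also fails if it takes over 66 s, if anything falls off the work surface, if the arm or the gripper's body presses on something with over 40 N, if the wrist force passes 120 N, or if a joint passes its speed limit or range.

### The arm

A 6-joint arm with a two-finger parallel gripper is mounted at the origin on the work surface. World frame = base frame: x ahead of the robot, y to its left, z up, the work surface at z = 0. Lengths are in m, angles in rad, forces in N, time in s.
With the tool pointing down it reaches from about 0.35 to 0.775 m from the base axis. Payload 5.5 kg.
Tool frame: the origin (TCP) lies at the very end of the fingers, on their centre line; the grasp point (between the pads) lies 19 mm behind it; z points along the fingers, y is the line along which they close (so a half turn about z gives the same grasp; the last joint's range is limited). The gripper opens to 85 mm and grips with 20 to 120 N. Pads are 22 mm wide; open, the fingers measure 114 mm over their backs; the gripper's body (76 mm by 85 mm) begins 54 mm behind the grasp point. The pads swing forward as they close: fully open they stand 13 mm farther back than shut.
Start: joints at [-1.445, 0.313, 0.046, 1.304, 0, 1.431], TCP at [0.151, -0.555, 0.202] pointing down, gripper open.
Joint ranges: [-2.76, 2.76], [-0.86, 1.69], [-1.03, 1.26], [-2.2, 2.34], [-1.47, 1.5], [-3.14, 3.14]. Speed limits (rad/s): [2.57, 2.57, 3.14, 3.14, 3.14, 3.14].

### API

Orientations are given as a unit quaternion [w, x, y, z].
In Python, from workcell import env, viewer, nets gives the robot as it stands. The module is installed in compiled form; this text tells all that it offers.
- The arm moves only by the tool drive_effector, called after "Request:" in YAML: its name, and indented under it one key for each argument. Schema: {"type":"object","properties":{"moves":{"type":"array","items":{"type":"array","items":{"type":"number"},"minItems":6,"maxItems":6},"minItems":1,"maxItems":8},"jaw":{"type":"number"},"grip_n":{"type":"number"},"only":{"type":"string"},"quiet":{"type":"boolean"},"lines":{"type":"string"}},"required":["moves"],"additionalProperties":false}. moves is a list of rows, 1 to 8 of them, each of 6 numbers: dx, dy, dz in normalised numbers (1 is 0.4 m), then a rotation vector rx, ry, rz in shares of 2 pi rad (1.0 is 2 pi rad); each row is the pose to reach, as a shift and turn from the pose commanded when the call began, along the tool's axes at that moment; what a row does not reach only later rows make up. A row lasts 1/8 s, in which the tool goes at most 0.0625 m and 0.188 rad, less where a joint would pass 70% of its speed; a pose out of reach is approached as far as the arm can. jaw is the finger opening in m, set as the call begins (left out keeps the last). The fingers move at their own pace and stop on an object; grip_n is the grip in N (left out, the last holds). Time passes only in rows, so rows that do not move let the fingers close. The tool returns the time, the measured TCP pose, the force, the opening and the grip force at its end. only (a regular expression) keeps the lines of the reply that match it, lines (a string "A,B") keeps lines A to B, and quiet returns only ok. Shift and turn numbers lie between -1 and 1, and a call with a number outside is refused. Input that does not fit is refused with a message, and nothing moves.
- env.get_state(): the state, without advancing time (a new reading comes with each control period).
- viewer.read_camera(name): name is "side" or "top" or "wrist"; returns a dict with "image" (480x640x3 uint8, red, green, blue), "K" (3x3 intrinsics, pixels), "R" (3x3) and "t" (3): a world point X has camera coordinates R X + t. Camera axes: x right, y down, z forward; pixel columns grow to the right and rows downward; lengths in m; the calibration is good to about 2 mm. A picture is of the moment at which its call begins. There is no depth.
- env.hand_in(): hands the job in; it is judged then, once.
Trained networks look in a picture, given as the dict that the camera call returned (one of the last four; its "shot" number tells which), for a name from the list of things; names that differ only in an ending like _2 or _b are one class to them, and where a whole thing is asked for, a point or a joint stands for the part that bears it (a point fixed in the world has none). Each returns a list of dicts, best first, with "confidence" (0 to 1); they miss things now and then, are a little off and sometimes report something else, mostly with a low value. They report only what shows in the picture. A call takes as long as a camera call.
- nets.outline_of(label, picture): "region" (480x640 bool, what is visible of it) and "box" ([left, top, right, bottom] in pixels, round what is visible of it).
The state is a dict: "clock": time; "joint_pos": joint angles; "qvel": joint speeds; "tau": joint torques, N m; "tcp_pos": TCP position; "orientation": TCP orientation; "wrist_force": force on the tool from outside, world axes, zero at the start; "ft_torque": the same for the moment, N m; "finger_gap": finger opening in m; "grip_force": force on a finger pad.
Only numpy, scipy, OpenCV 4.12 (cv2) and the standard library are available. Lean on these libraries where they do the work, as an engineer would, in place of code of your own. Each camera call takes 0.05 s, during which the arm holds its last target. There are 200 camera calls.

## Working session

There is one attempt and no reset: what is moved stays moved. The work goes in short steps, Python scripts to look and compute and a tool call to move; the robot and the scene stay as the last step left them, time stands still between calls to the robot, and variables do not carry over. Pictures are saved under pics/ and viewed, at most 10 in all, crops included, and the job is handed in when it is done.

```bash
mkdir -p pics; ls; python3 - <<'E'
from workcell import env, viewer, nets
import cv2, numpy as np
s=env.get_state(); print(s['clock'],s['tcp_pos'],s['orientation'],s['wrist_force'],s['finger_gap'])
ims=[]
for n in ('side','top','wrist'):
    p=viewer.read_camera(n); ims.append(p)
    print(n,p['K'].tolist(),p['R'].round(4).tolist(),p['t'].round(4).tolist())
    cv2.imwrite(f'pics/{n}0.png',p['image'][:,:,::-1])
    for l in ('pin','ring','tester','stand','collar','gauge'):
        o=nets.outline_of(l,p)
        print(l,[(round(d['confidence'],2),d['box']) for d in o[:2]])
E
```

```text
pics
0.0 [ 0.15092291 -0.55423479  0.2013845 ] [-9.40932297e-04  9.91184184e-01  1.32487844e-01  5.56090523e-07] [ 0.38310778 -0.08731358  0.14488411] 0.08581983474740963
side [[560.4265495655062, 0.0, 322.8761787999823], [0.0, 560.4265495655062, 235.05108358981474], [0.0, 0.0, 1.0]] [[-0.9491, -0.3142, 0.0192], [-0.2263, 0.6385, -0.7356], [0.2189, -0.7025, -0.6772]] [0.5643, 0.0558, 1.0024]
pin [(0.89, [294.5, 306.0, 318.9, 332.2])]
ring [(0.58, [300.0, 306.5, 319.4, 327.6])]
tester [(0.92, [174.9, 56.2, 408.3, 246.2]), (0.48, [354.8, 161.3, 368.9, 172.8])]
stand [(0.93, [280.4, 267.3, 351.8, 366.6]), (0.63, [369.1, 402.2, 485.6, 478.3])]
collar [(0.6, [353.8, 162.1, 371.9, 171.4])]
gauge [(0.71, [324.0, 271.3, 334.1, 287.8]), (0.25, [178.4, 57.8, 407.0, 245.5])]
top [[561.7982096925737, 0.0, 323.4164539914465], [0.0, 561.7982096925737, 236.6588019052515], [0.0, 0.0, 1.0]] [[-0.0173, -0.9998, -0.0135], [-0.9823, 0.0195, -0.1861], [0.1863, 0.01, -0.9824]] [0.2564, 0.5333, 1.0395]
pin [(0.62, [264.4, 249.9, 284.4, 260.9])]
ring [(0.39, [283.7, 256.6, 286.4, 254.9])]
tester [(0.88, [388.6, 43.4, 575.9, 284.0]), (0.21, [363.4, 321.3, 386.2, 345.2])]
stand [(0.91, [252.4, 241.2, 331.6, 271.8]), (0.33, [186.4, 198.2, 230.0, 250.2])]
collar [(0.64, [449.5, 237.4, 458.7, 246.8]), (0.55, [389.2, 43.3, 576.1, 287.3])]
gauge [(0.51, [311.7, 251.6, 316.2, 259.1])]
wrist [[350.9930025442289, 0.0, 322.1802675357785], [0.0, 350.9930025442289, 229.5878095369475], [0.0, 0.0, 1.0]] [[0.2628, -0.9649, 0.0006], [-0.9175, -0.2497, 0.3096], [-0.2985, -0.0819, -0.9509]] [-0.5749, -0.0401, 0.3797]
pin []
ring []
tester []
stand []
collar []
gauge []
```

```bash
python3 - <<'E'
import cv2, numpy as np
a=cv2.imread('pics/side0.png'); b=cv2.imread('pics/top0.png')
c1=cv2.resize(a[145:205,320:420],(400,240),interpolation=cv2.INTER_CUBIC)
c2=cv2.resize(a[265:365,275:375],(400,400)[:2] and (360,360),interpolation=cv2.INTER_CUBIC)
c3=cv2.resize(b[215:275,400:500],(400,240),interpolation=cv2.INTER_CUBIC)
c4=cv2.resize(b[225:285,245:345],(400,240),interpolation=cv2.INTER_CUBIC)
o=np.zeros((600,800,3),np.uint8)
o[:240,:400]=c1;o[240:600,:360]=c2;o[:240,400:]=c3;o[240:480,400:]=c4
cv2.imwrite('pics/crops0.png',o)
E
```

```text
(no output)
```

View pics/side0.png

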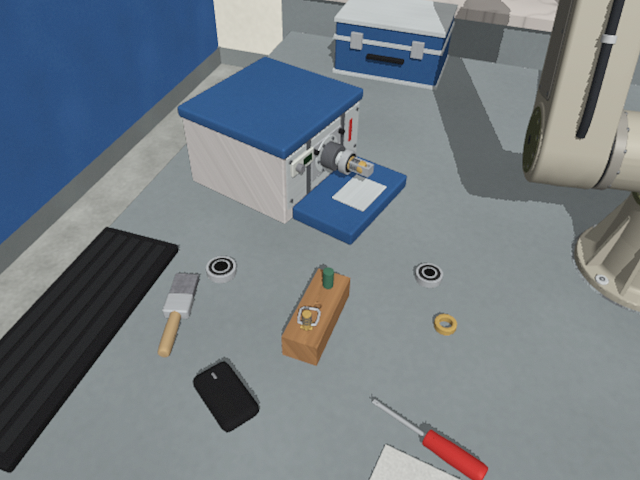

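View pics/top0.png

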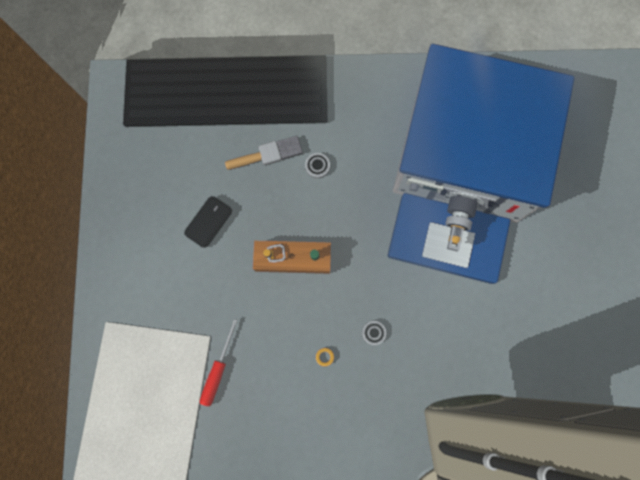

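View pics/crops0.png

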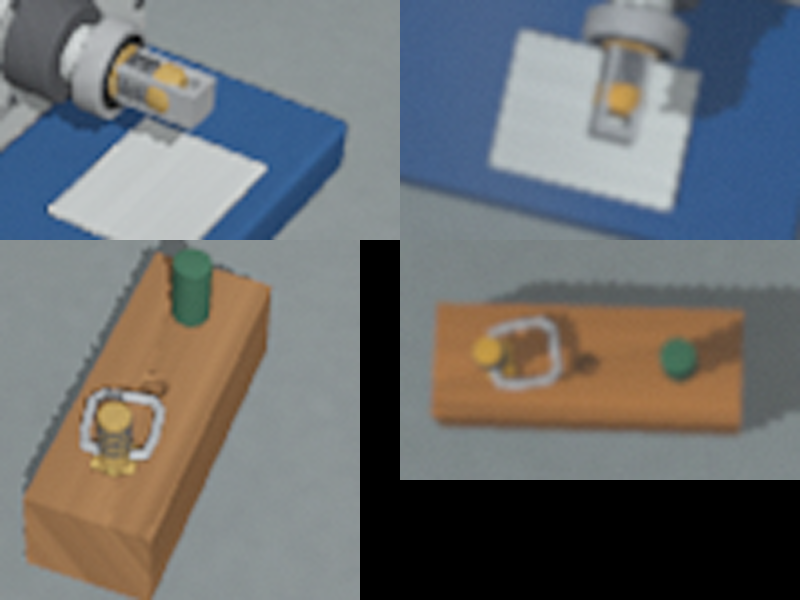

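Side view: the pin head is at about (307,314), the ring points toward the gauge at (328,270), and the nose is at about (365,168). Top view: the pin head is at (267,252), the ring bar at (284,252), the gauge at (314,253) and the nose end at (453,249). Next I triangulate these roughly.

```bash
cat > h.py <<'E'
import numpy as np, cv2
from scipy.spatial.transform import Rotation as Ro
from workcell import env, viewer, nets
def tri(obs):  # [(cam,(u,v))...]
    A=[];b=[]
    for p,(u,v) in obs:
        P=p['K']@np.c_[p['R'],p['t']]
        for r in (u*P[2]-P[0], v*P[2]-P[1]): A.append(r[:3]/np.linalg.norm(r[:3]));b.append(-r[3]/np.linalg.norm(r[:3]))
    x,res,_,_=np.linalg.lstsq(np.array(A),np.array(b),rcond=None); return x,np.sqrt(res)
def proj(p,X):
    c=p['K']@(p['R']@np.asarray(X,float)+p['t']); return c[:2]/c[2]
def onz(p,uv,z):
    d=p['R'].T@np.linalg.inv(p['K'])@[uv[0],uv[1],1.]; o=-p['R'].T@p['t']; return o+d*(z-o[2])/d[2]
def Rt(s):
    q=s['orientation']; return Ro.from_quat([q[1],q[2],q[3],q[0]]).as_matrix()
def plan(target, xyaw, s=None):
    """shift and turn in tool axes to put TCP at target, pointing down, tool x at yaw"""
    s=s or env.get_state(); R=Rt(s); c,si=np.cos(xyaw),np.sin(xyaw)
    T=np.array([[c,si,0],[si,-c,0],[0,0,-1]])
    d=R.T@(np.asarray(target)-s['tcp_pos']); r=Ro.from_matrix(R.T@T).as_rotvec()
    return d.round(4), r.round(4)
E
python3 - <<'E'
from h import *
S=viewer.read_camera('side');T=viewer.read_camera('top')
for n,a,b in (('head',(306.9,313.6),(266.75,252.5)),('bar',(310.3,308.3),(284.2,252.5)),('gauge',(328.3,270),(314.5,253))):
    print(n,tri([(S,a),(T,b)]))
print('nose end',onz(T,(453,248.75),.109),'yellow',onz(T,(455.5,239.5),.112), 'housing',onz(T,(462,203),.126))
g=onz(T,(314.5,253),.07);h=onz(T,(266.75,252.5),.076);print('z-known',g,h)
s=env.get_state();C=viewer.read_camera('wrist');R=Rt(s)
print('cam in tool',(R.T@(-C['R'].T@C['t']-s['tcp_pos'])).round(4),(C['R']@R).round(3).tolist())
E
```

```text
head (array([0.50436882, 0.35407543, 0.07335272]), array([0.00156867]))
bar (array([0.50881101, 0.32316003, 0.04818389]), array([0.000149]))
gauge (array([0.50108109, 0.26348275, 0.07671253]), array([0.00161221]))
nose end [0.50000362 0.00976172 0.109     ] yellow [0.51652808 0.00485138 0.112     ] housing [ 0.58135189 -0.00788228  0.126     ]
z-known [0.50330216 0.26379857 0.07      ] [0.50505323 0.35393767 0.076     ]
cam in tool [ 0.0795 -0.0004 -0.1715] [[0.0, 1.0, -0.0], [-0.951, -0.0, -0.31], [-0.31, 0.0, 0.951]]
```

```bash
python3 - <<'E'
from h import *
for t,y in (((.30,-.30,.25),-.1),((.42,-.05,.26),-.45)): print(plan(t,y))
E
```

```text
(array([ 0.2107, -0.2067, -0.0477]), array([0.    , 0.    , 0.3658]))
(array([ 0.3921, -0.4164, -0.0577]), array([0.    , 0.    , 0.7158]))
```

The manual's scale: shifts go in shares of 0.4 m and turns go in shares of 2 pi rad. Converting my numbers, -0.34 m is -0.85, 0.325 m is 0.8125, 0.59 rad is 0.0939.

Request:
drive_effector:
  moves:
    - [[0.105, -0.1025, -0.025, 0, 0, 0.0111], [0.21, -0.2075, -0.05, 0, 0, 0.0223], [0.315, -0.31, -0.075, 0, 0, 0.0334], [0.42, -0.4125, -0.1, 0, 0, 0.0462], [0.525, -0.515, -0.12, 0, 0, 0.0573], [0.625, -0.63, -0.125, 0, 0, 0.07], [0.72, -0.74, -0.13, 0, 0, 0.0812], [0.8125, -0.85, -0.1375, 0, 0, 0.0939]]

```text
refused: moves[0]: the value is too long (schema: maxItems 6). Nothing was moved.
```

I used the wrong layout. The manual says a list of rows, each a list of 6 numbers; once more.

Request:
drive_effector:
  moves:
    - [0.105, -0.1025, -0.025, 0, 0, 0.0111]
    - [0.21, -0.2075, -0.05, 0, 0, 0.0223]
    - [0.315, -0.31, -0.075, 0, 0, 0.0334]
    - [0.42, -0.4125, -0.1, 0, 0, 0.0462]
    - [0.525, -0.515, -0.12, 0, 0, 0.0573]
    - [0.625, -0.63, -0.125, 0, 0, 0.07]
    - [0.72, -0.74, -0.13, 0, 0, 0.0812]
    - [0.8125, -0.85, -0.1375, 0, 0, 0.0939]

```text
clock: 2.2
tcp_pos: [0.3759, -0.1397, 0.2576]
orientation: [0.0, 0.987, -0.163, 0.001]
wrist_force: [0.5, -0.1, 0.1]
finger_gap: 0.0855
grip_force: 0.0
```

Request:
drive_effector:
  moves:
    - [0.09, -0.1, 0, 0, 0, 0.0095]
    - [0.1675, -0.19, 0, 0, 0, 0.0191]
    - [0.1675, -0.19, 0, 0, 0, 0.0191]
    - [0.1675, -0.19, 0, 0, 0, 0.0191]

```text
clock: 2.7
tcp_pos: [0.4542, -0.1089, 0.2571]
orientation: [-0.008, 0.978, -0.207, 0.001]
wrist_force: [-0.5, 0.8, -0.4]
finger_gap: 0.0855
grip_force: 0.0
```

```bash
python3 - <<'E'
from h import *
s=env.get_state();print(s['tcp_pos'],s['joint_pos'])
C=viewer.read_camera('wrist');np.savez('w1.npz',**{k:C[k] for k in('image','K','R','t')})
cv2.imwrite('pics/w1.png',C['image'][:,:,::-1])
for l in ('collar','tester'):
    print(l,[(round(d['confidence'],2),d['box']) for d in nets.outline_of(l,C)[:2]])
print(proj(C,[.5,.0098,.109]),proj(C,[.51,.007,.109]),plan((.45,.08,.24),-1.0))
E
```

```text
[ 0.45424688 -0.10892868  0.25709671] [-0.41883968  0.09122959 -0.09889329  1.38191213  0.01588608  3.14078193]
collar [(0.73, [1.7, 2.4, 314.4, 225.3]), (0.49, [182.9, 181.3, 204.7, 194.1])]
tester [(0.81, [2.5, 2.4, 311.9, 224.4])]
[190.56351896 210.39540388] [187.69692432 199.78005045] (array([-0.0808, -0.171 ,  0.0202]), array([-0.0155,  0.0049,  0.581 ]))
```

In the tool's units: -0.098 m is -0.245, -0.048 m is -0.12, -1.1 rad is -0.1751.

Request:
drive_effector:
  moves:
    - [-0.015, -0.03, 0, 0, 0, -0.0294]
    - [-0.03, -0.06, 0, 0, 0, -0.0589]
    - [-0.045, -0.0925, 0, 0, 0, -0.0875]
    - [-0.06, -0.1225, 0, 0, 0, -0.1178]
    - [-0.075, -0.1525, 0, 0, 0, -0.1464]
    - [-0.09, -0.1825, 0, 0, 0, -0.1751]
    - [-0.105, -0.215, 0, 0, 0, -0.2037]
    - [-0.12, -0.245, 0, 0, 0, -0.2324]

```text
clock: 3.85
tcp_pos: [0.4502, -0.0001, 0.2592]
orientation: [-0.005, 0.866, 0.5, 0.007]
wrist_force: [0.1, 0.1, 0.1]
finger_gap: 0.085
grip_force: 0.0
```

Request:
drive_effector:
  moves:
    - [0, 0, 0, 0, 0, 0]
    - [0, 0, 0, 0, 0, 0]

```text
clock: 4.1
tcp_pos: [0.4506, -0.0005, 0.2591]
orientation: [-0.005, 0.868, 0.496, 0.007]
wrist_force: [-0.2, 0.3, 0.0]
finger_gap: 0.0855
grip_force: 0.0
```

```bash
python3 - <<'E'
from h import *
s=env.get_state();print(s['tcp_pos'],s['joint_pos'])
C=viewer.read_camera('wrist');np.savez('w2.npz',**{k:C[k] for k in('image','K','R','t')})
W=np.load('w1.npz')
o=np.zeros((400,800,3),np.uint8)
for i,c in enumerate((W,C)):
    u,v=proj(c,[.505,.0098,.109]).astype(int); a=max(u-50,0);b=max(v-50,0); print(i,a,b)
    o[:,400*i:400*i+400]=cv2.resize(c['image'][b:b+100,a:a+100],(400,400),interpolation=cv2.INTER_CUBIC)
cv2.imwrite('pics/w12.png',o[:,:,::-1])
print(plan((.45,.17,.25),2.5),plan((.505,.354,.20),4.67))
E
```

```text
[ 0.45059427 -0.0005411   0.2590516 ] [-0.19124814  0.0539826  -0.13480149  1.37807928  0.01555263  1.91162169]
0 137 155
1 318 117
(array([ 0.1466, -0.087 ,  0.0115]), array([ 0.0103, -0.0142, -1.4608])) (array([ 0.3322, -0.1328,  0.0645]), array([-0.0217, -0.0031,  2.6522]))
```

View pics/w12.png

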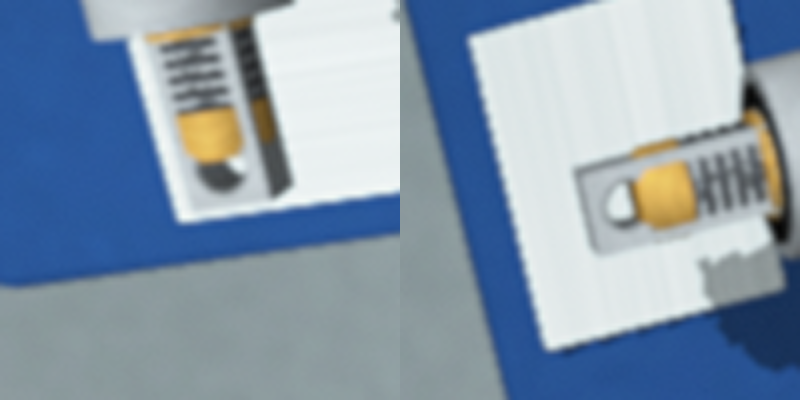

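View 1 (left): hole front edge at crop (222,194), right-front nose corner at (273,200). View 2 (right): nose end corners at (175,168) and (200,253), hole front edge at (203,204). The collar (brass) covers the rear of the hole.

In the tool's units: 0.147 m is 0.3675, 0.128 m is 0.32, -0.91 rad is -0.1448.

```bash
python3 - <<'E'
from h import *
W1=np.load('w1.npz');W2=np.load('w2.npz')
W1={k:W1[k] for k in W1};W2={k:W2[k] for k in W2}
a=lambda p:(137+p[0]/4-.4,155+p[1]/4-.4); b=lambda p:(318+p[0]/4-.4,117+p[1]/4-.4)
for n,p,q in (('holefront',(222,194),(203,204)),('corner',(273,200),(200,253)),('holeR',(246,165),(222,230)),('holeL',(196,172),(220,178))):
    print(n,*tri([(W1,a(p)),(W2,b(q))]))
for z in (.10,.109,.118):
    c1,c2=onz(W2,b((175,168)),z),onz(W2,b((200,253)),z)
    e=[onz(W2,b(q),z) for q in ((200,253),(770,215),(175,168),(350,124))]
    m=(c1+c2)/2; w=np.linalg.norm(c1-c2)
    print(z,m,w,'perp yaw',np.arctan2(*(c1-c2)[1::-1]), [np.arctan2(*(e[i]-e[i+1])[1::-1]) for i in (2,)], onz(W2,b((203,204)),z))
E
```

```text
holefront [0.50531058 0.00847445 0.10123918] [0.00035777]
corner [ 0.49912544 -0.00154932  0.10007578] [0.00060555]
holeR [0.50772652 0.00053685 0.09849579] [0.00152349]
holeL [0.51205032 0.01170935 0.10050441] [0.00028906]
0.1 [0.50174363 0.00872123 0.1       ] 0.020892876466714814 perp yaw 1.358861131227196 [np.float64(2.8545360586128483)] [0.50561678 0.00830168 0.1       ]
0.109 [0.50141886 0.01026448 0.109     ] 0.020326143106182838 perp yaw 1.3588611312271943 [np.float64(2.8545360586128483)] [0.50518695 0.00985631 0.109     ]
0.118 [0.50109408 0.01180774 0.118     ] 0.01975940974565087 perp yaw 1.3588611312271957 [np.float64(2.8545360586128483)] [0.50475711 0.01141095 0.118     ]
```

Request:
drive_effector:
  moves:
    - [0.045, -0.0275, 0, 0, 0, -0.0294]
    - [0.09, -0.055, 0, 0, 0, -0.0589]
    - [0.1375, -0.0825, 0, 0, 0, -0.0875]
    - [0.1825, -0.11, 0, 0, 0, -0.1162]
    - [0.23, -0.1375, 0, 0, 0, -0.1448]
    - [0.275, -0.1625, 0.0125, 0, 0, -0.1735]
    - [0.32, -0.19, 0.025, 0, 0, -0.2037]
    - [0.3675, -0.2175, 0.0288, 0, 0, -0.2324]

```text
clock: 5.15
tcp_pos: [0.4498, 0.171, 0.2495]
orientation: [0.001, 0.313, 0.95, 0.008]
wrist_force: [0.0, -0.3, 0.8]
finger_gap: 0.0856
grip_force: 0.0
```

```bash
python3 - <<'E'
from h import *
print(env.get_state()['joint_pos'],plan((.505,.354,.20),4.67))
E
```

```text
[ 0.18706101  0.11125372 -0.09469193  1.35635143  0.01321063  0.82328016] (array([0.0641, 0.1792, 0.0525]), array([ 0.013 ,  0.0142, -2.1645]))
```

In the tool's units: 0.136 m is 0.34, 0.01 m is 0.025, -1.45 rad is -0.2308.

Request:
drive_effector:
  moves:
    - [0.015, 0.045, 0, 0, 0, -0.0294]
    - [0.03, 0.09, 0, 0, 0, -0.0589]
    - [0.045, 0.135, 0.0125, 0, 0, -0.0875]
    - [0.06, 0.18, 0.025, 0, 0, -0.1162]
    - [0.075, 0.225, 0.0375, 0, 0, -0.1448]
    - [0.09, 0.27, 0.05, 0, 0, -0.1735]
    - [0.105, 0.3125, 0.0625, 0, 0, -0.2021]
    - [0.1175, 0.34, 0.075, 0, 0, -0.2308]

```text
clock: 6.15
tcp_pos: [0.4941, 0.3087, 0.2217]
orientation: [0.006, -0.396, 0.918, 0.006]
wrist_force: [-0.5, 0.6, 0.1]
finger_gap: 0.0853
grip_force: 0.0
```

```bash
python3 - <<'E'
from h import *
print(plan((.505,.354,.20),4.67))
E
```

```text
(array([-0.0401,  0.0231,  0.0225]), array([-0.    ,  0.0163, -0.7142]))
```

In the tool's units: -0.15 rad is -0.0239.

Request:
drive_effector:
  moves:
    - [0, 0, 0, 0, 0, -0.0239]
    - [0, 0, 0, 0, 0, -0.0239]

```text
clock: 6.4
tcp_pos: [0.4937, 0.3081, 0.2219]
orientation: [0.006, -0.461, 0.888, 0.005]
wrist_force: [0.1, -0.3, -0.1]
finger_gap: 0.0851
grip_force: 0.0
```

```bash
python3 - <<'E'
from h import *
C=viewer.read_camera('wrist');np.savez('w3.npz',**{k:C[k] for k in('image','K','R','t')})
print([(round(d['confidence'],2),d['box']) for d in nets.outline_of('pin',C)[:2]],proj(C,[.505,.354,.076]),plan((.505,.354,.20),4.67))
E
```

```text
[(0.93, [309.4, 207.1, 351.9, 251.9])] [339.19914145 246.84508207] (array([-0.0437,  0.0171,  0.0229]), array([-0.0013,  0.0162, -0.5719]))
```

In the tool's units: -0.0437 m is -0.1093, -0.033 m is -0.0825, -0.57 rad is -0.0907.

Request:
drive_effector:
  moves:
    - [-0.0275, 0.01, 0.0125, 0, 0, -0.0223]
    - [-0.055, 0.02, 0.025, 0, 0.0008, -0.0446]
    - [-0.0825, 0.0325, 0.04, 0, 0.0016, -0.0684]
    - [-0.1093, 0.0425, 0.0575, 0, 0.0025, -0.0907]
    - [-0.1093, 0.0425, 0.0575, 0, 0.0025, -0.0907]
    - [-0.1093, 0.0425, 0.0575, 0, 0.0025, -0.0907]

```text
clock: 7.25
tcp_pos: [0.5047, 0.354, 0.2002]
orientation: [0.0, -0.691, 0.722, -0.001]
wrist_force: [0.6, -0.2, -0.3]
finger_gap: 0.0853
grip_force: 0.0
```

```bash
python3 - <<'E'
from h import *
C=viewer.read_camera('wrist');np.savez('w4.npz',**{k:C[k] for k in('image','K','R','t')})
print([(round(d['confidence'],2),d['box']) for d in nets.outline_of('pin',C)[:2]],proj(C,[.505,.354,.076]))
W=np.load('w3.npz')
o=np.zeros((400,800,3),np.uint8)
for i,c in enumerate((W,C)):
    u,v=proj(c,[.505,.34,.07]).astype(int); a=max(u-40,0);b=max(v-40,0); print(i,a,b)
    o[:,400*i:400*i+400]=cv2.resize(c['image'][b:b+80,a:a+80],(400,400),interpolation=cv2.INTER_CUBIC)
cv2.imwrite('pics/w34.png',o[:,:,::-1])
E
```

```text
[(0.84, [300.0, 170.0, 340.9, 217.6])] [321.98611979 210.96755254]
0 290 193
1 281 153
```

View pics/w34.png

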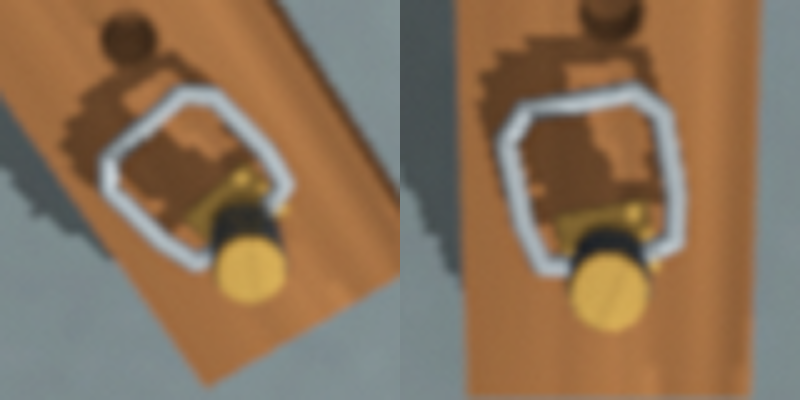

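View 3: head at crop (251,270), bar middle at (148,127). View 4: head at (209,292), bar middle at (180,101). The ring is turned slightly away from the stand's axis.

```bash
python3 - <<'E'
from h import *
L=lambda n:(lambda W:{k:W[k] for k in W})(np.load(n))
A,B=L('w3.npz'),L('w4.npz')
f=lambda o,p:(o[0]+p[0]/5-.4,o[1]+p[1]/5-.4)
a=lambda p:f((290,193),p); b=lambda p:f((281,153),p)
h,e1=tri([(A,a((251,270))),(B,b((209,292)))]); r,e2=tri([(A,a((148,127))),(B,b((180,101)))])
print(h,e1,r,e2,np.linalg.norm((r-h)[:2]),np.arctan2(*(r-h)[1::-1])%6.283)
z=.0515
p1,p2=onz(B,b((125,110)),z),onz(B,b((235,93)),z); print('bar perp',(np.arctan2(*(p2-p1)[1::-1])-np.pi/2)%6.283, onz(B,b((209,292)),.076),onz(A,a((251,270)),.076),onz(B,b((180,101)),z),onz(A,a((148,127)),z))
E
```

```text
[0.50461026 0.35440953 0.07495396] [0.00013339] [0.50845983 0.32464706 0.05187306] [0.00050743] 0.030010397461194067 4.840832592286867
bar perp 1.6801871264647348 [0.50464126 0.35404479 0.076     ] [0.50438156 0.35412484 0.076     ] [0.50864895 0.32439168 0.0515    ] [0.50835219 0.3250555  0.0515    ]
```

```bash
python3 - <<'E'
from h import *
print(plan((.5046,.3542,.056),4.83))
E
```

```text
(array([-0.0002,  0.0005,  0.1445]), array([-0.0019, -0.    , -0.1603]))
```

In the tool's units: 0.1445 m is 0.3613, 0.135 m is 0.3375, -0.16 rad is -0.0255.

Request:
drive_effector:
  moves:
    - [0, 0, 0.1, 0, 0, -0.0127]
    - [0, 0.0013, 0.2, 0, 0, -0.0255]
    - [0, 0.0013, 0.275, 0, 0, -0.0255]
    - [0, 0.0013, 0.3375, 0, 0, -0.0255]
    - [0, 0.0013, 0.3613, 0, 0, -0.0255]
    - [0, 0.0013, 0.3613, 0, 0, -0.0255]
  jaw: 0.045

```text
clock: 8.1
tcp_pos: [0.5043, 0.3542, 0.0555]
orientation: [-0.0, 0.748, -0.664, 0.0]
wrist_force: [0.2, -0.6, 0.3]
finger_gap: 0.0452
grip_force: 0.0
```

Request:
drive_effector:
  moves:
    - [0, 0, 0, 0, 0, 0]
    - [0, 0, 0, 0, 0, 0]
    - [0, 0, 0, 0, 0, 0]
    - [0, 0, 0, 0, 0, 0]
    - [0, 0, 0, 0, 0, 0]
    - [0, 0, 0, 0, 0, 0]
  jaw: 0
  grip_n: 80

```text
clock: 8.85
tcp_pos: [0.5043, 0.3545, 0.0555]
orientation: [-0.0, 0.748, -0.663, 0.001]
wrist_force: [-0.6, 0.2, -0.2]
finger_gap: 0.0002
grip_force: 0.0
```

```bash
python3 - <<'E'
from h import *
print(plan((.5046,.3542,.15),4.83))
E
```

```text
(array([ 0.0003, -0.0004, -0.0945]), array([-0.0013, -0.0003,  0.0023]))
```

The fingers shut on nothing, so I check with the cameras.

```bash
python3 - <<'E'
from h import *
o=np.zeros((600,800,3),np.uint8)
for i,n in enumerate(('side','wrist')):
    C=viewer.read_camera(n);u,v=proj(C,[.5046,.354,.06]).astype(int); print(n,u,v)
    a=max(u-50,0);b=max(v-75,0)
    o[:,400*i:400*i+400]=cv2.resize(C['image'][b:b+150,a:a+100],(400,600),interpolation=cv2.INTER_CUBIC)
cv2.imwrite('pics/g1.png',o[:,:,::-1])
E
```

```text
side 306 319
wrist 321 273
```

View pics/g1.png

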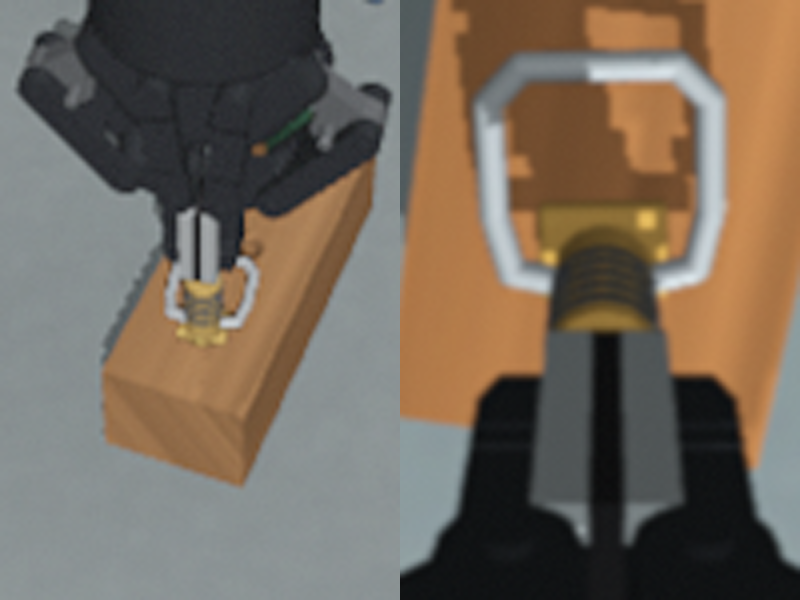

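The shut fingers end at about the head's top: side crop (200,280), wrist crop (605,330). That is well above where the TCP should be. I triangulate the tips.

```bash
python3 - <<'E'
from h import *
s=env.get_state();S=viewer.read_camera('side');W=viewer.read_camera('wrist')
x,e=tri([(S,(306,314)),(W,(322,280.5))]);print(s['tcp_pos'],x,e,(Rt(s).T@(x-s['tcp_pos'])).round(4), proj(S,s['tcp_pos']),proj(W,s['tcp_pos']))
for l in ('pin',):
  for c in (S,W): print([(round(d['confidence'],2),d['box']) for d in nets.outline_of(l,c)[:1]])
print(proj(S,[.5046,.3542,.076]),proj(W,[.5046,.3542,.076]))
E
```

```text
[0.50431446 0.35449273 0.05540722] [0.50487657 0.35287473 0.07035341] [0.00023782] [ 0.0017 -0.0004 -0.0149] [306.11692388 321.41005946] [322.39904035 270.91173341]
[(0.74, [297.8, 311.8, 318.9, 327.9])]
[(0.7, [288.0, 211.5, 354.2, 279.2])]
[305.98395963 312.24241693] [321.8835257  288.38237117]
```

The tips end about 20 mm behind the reported TCP, so the closure passed just above the head. I reopen, go lower with a force check, and retry.

In the tool's units: -0.005 m is -0.0125.

Request:
drive_effector:
  moves:
    - [0, 0, -0.0125, 0, 0, 0]
    - [0, 0, -0.0125, 0, 0, 0]
    - [0, 0, -0.0125, 0, 0, 0]
    - [0, 0, -0.0125, 0, 0, 0]
  jaw: 0.04

```text
clock: 9.65
tcp_pos: [0.5043, 0.3545, 0.0604]
orientation: [-0.0, 0.748, -0.663, 0.001]
wrist_force: [0.2, 0.1, -0.1]
finger_gap: 0.0399
grip_force: 0.0
```

Request:
drive_effector:
  moves:
    - [0, 0, 0.02, 0, 0, 0]
    - [0, 0, 0.035, 0, 0, 0]
    - [0, 0, 0.0475, 0, 0, 0]
    - [0, 0, 0.055, 0, 0, 0]
    - [0, 0, 0.055, 0, 0, 0]

```text
clock: 10.28
tcp_pos: [0.5042, 0.3544, 0.0381]
orientation: [-0.0, 0.748, -0.663, 0.0]
wrist_force: [0.6, -0.2, -0.2]
finger_gap: 0.0398
grip_force: 0.0
```

```bash
python3 - <<'E'
from h import *
s=env.get_state(); print(s['finger_gap'])
o=np.zeros((600,800,3),np.uint8)
for i,n in enumerate(('side','wrist')):
    C=viewer.read_camera(n);u,v=proj(C,[.5046,.354,.06]).astype(int); print(n,u,v)
    a=max(u-50,0);b=max(v-75,0)
    o[:,400*i:400*i+400]=cv2.resize(C['image'][b:b+150,a:a+100],(400,600),interpolation=cv2.INTER_CUBIC)
cv2.imwrite('pics/g2.png',o[:,:,::-1])
E
```

```text
0.03982225931402781
side 306 319
wrist 322 289
```

View pics/g2.png

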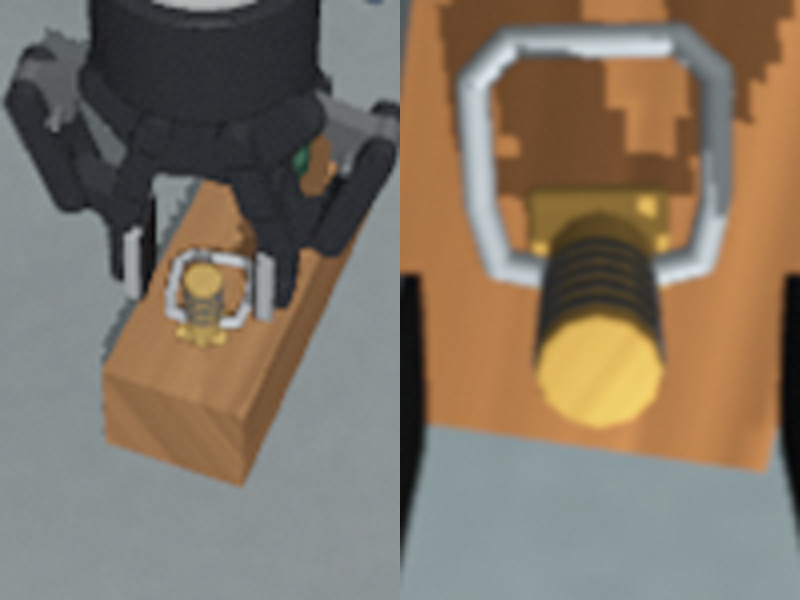

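Tips now straddle the grip: side crop (133,295) and (265,318), about 58 mm high, above the ring. I close.

Request:
drive_effector:
  moves:
    - [0, 0, 0, 0, 0, 0]
    - [0, 0, 0, 0, 0, 0]
    - [0, 0, 0, 0, 0, 0]
    - [0, 0, 0, 0, 0, 0]
  jaw: 0
  grip_n: 80

```text
clock: 10.88
tcp_pos: [0.5048, 0.3547, 0.039]
orientation: [-0.001, 0.748, -0.663, 0.001]
wrist_force: [-0.1, 0.5, 3.1]
finger_gap: 0.0091
grip_force: 78.4
```

Request:
drive_effector:
  moves:
    - [0, 0, -0.025, 0, 0, 0]
    - [0, 0, -0.0625, 0, 0, 0]
    - [0, 0, -0.125, 0, 0, 0]
    - [0, 0, -0.2, 0, 0, 0]
    - [0, 0, -0.275, 0, 0, 0]
    - [0, 0, -0.35, 0, 0, 0]
    - [0, 0, -0.35, 0, 0, 0]

```text
clock: 11.75
tcp_pos: [0.5056, 0.3554, 0.1821]
orientation: [-0.003, 0.748, -0.663, 0.002]
wrist_force: [0.4, -0.6, -0.9]
finger_gap: 0.0091
grip_force: 78.4
```

```bash
python3 - <<'E'
from h import *
s=env.get_state();C=viewer.read_camera('wrist');np.savez('w5.npz',**{k:C[k] for k in('image','K','R','t')})
for l in('pin','ring'):print([(round(d['confidence'],2),d['box']) for d in nets.outline_of(l,C)[:1]])
print(plan((.5115,.0066,.20),2.91))
E
```

```text
[(0.69, [286.5, 217.0, 357.0, 316.8])]
[(0.76, [286.1, 216.7, 356.8, 282.0])]
(array([ 0.3461,  0.0337, -0.0221]), array([-7.0000e-04, -7.0000e-04,  1.9224e+00]))
```

```bash
python3 - <<'E'
from h import *
W=np.load('w5.npz')
S=viewer.read_camera('side');s=env.get_state();u,v=proj(S,s['tcp_pos']).astype(int);print(u,v,s['tcp_pos'])
o=np.zeros((600,800,3),np.uint8)
o[:,:400]=cv2.resize(S['image'][v-75:v+75,u-50:u+50],(400,600),interpolation=cv2.INTER_CUBIC)
o[:,400:]=cv2.resize(W['image'][200:350,272:372],(400,600),interpolation=cv2.INTER_CUBIC)
cv2.imwrite('pics/g3.png',o[:,:,::-1])
E
```

```text
306 263 [0.50331937 0.35407621 0.17714258]
```

View pics/g3.png

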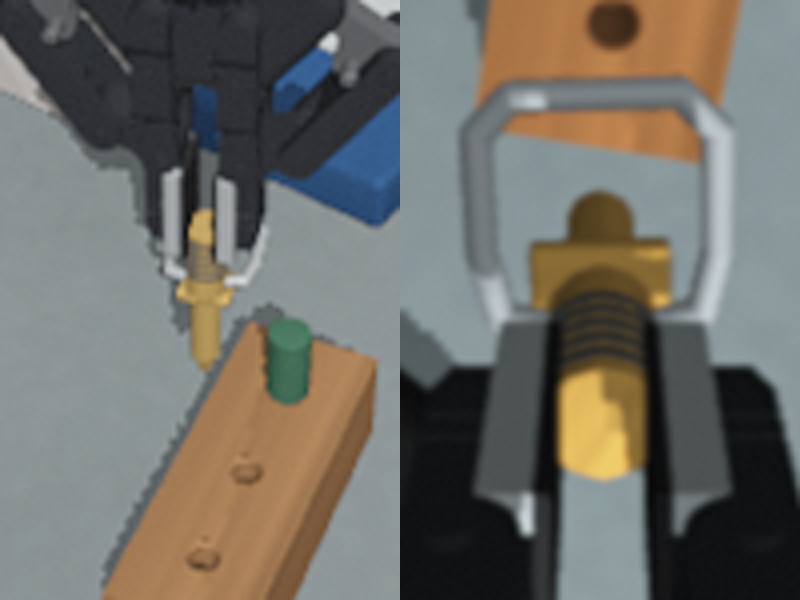

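The pin is held upright and the ring is open. I carry it to above the mandrel.

The manual's scale: shifts go in shares of 0.4 m and turns go in shares of 2 pi rad. Converting my numbers, 0.29 m is 0.725, 0.26 m is 0.65, 1.44 rad is 0.2292.

Request:
drive_effector:
  moves:
    - [0.075, 0.0075, 0, 0, 0, 0.0286]
    - [0.1625, 0.015, 0, 0, 0, 0.0573]
    - [0.25, 0.025, 0, 0, 0, 0.0859]
    - [0.35, 0.035, 0, 0, 0, 0.1146]
    - [0.45, 0.045, 0, 0, 0, 0.1432]
    - [0.55, 0.0525, 0, 0, 0, 0.1719]
    - [0.65, 0.0625, 0, 0, 0, 0.2005]
    - [0.725, 0.07, 0, 0, 0, 0.2292]

```text
clock: 12.95
tcp_pos: [0.51, 0.0617, 0.1772]
orientation: [-0.001, -0.122, 0.993, -0.0]
wrist_force: [0.3, -0.3, -0.6]
finger_gap: 0.0093
grip_force: 78.6
```

```bash
python3 - <<'E'
from h import *
print(plan((.5115,.0066,.177),2.91))
E
```

```text
(array([ 0.0119, -0.0538,  0.0002]), array([-2.000e-04, -1.200e-03,  4.755e-01]))
```

In the tool's units: -0.053 m is -0.1325, -0.036 m is -0.09, 0.475 rad is 0.0756.

```bash
python3 - <<'E'
from h import *
C=viewer.read_camera('wrist');np.savez('w6.npz',**{k:C[k] for k in('image','K','R','t')});print(proj(C,[.5115,.0066,.1]))
E
```

```text
[248.35251287 212.20261802]
```

Request:
drive_effector:
  moves:
    - [0.01, -0.045, 0, 0, 0, 0.0255]
    - [0.02, -0.09, 0, 0, 0, 0.0509]
    - [0.03, -0.1325, 0, 0, 0, 0.0756]
    - [0.03, -0.1325, 0, 0, 0, 0.0756]
    - [0.03, -0.1325, 0.025, 0, 0, 0.0756]
    - [0.03, -0.1325, 0.05, 0, 0, 0.0756]
    - [0.03, -0.1325, 0.05, 0, 0, 0.0756]

```text
clock: 13.88
tcp_pos: [0.5115, 0.0097, 0.157]
orientation: [-0.001, 0.111, 0.994, 0.0]
wrist_force: [0.1, -0.2, -1.9]
finger_gap: 0.0093
grip_force: 78.6
```

```bash
python3 - <<'E'
from h import *
s=env.get_state();print(s['tcp_pos'],s['joint_pos'])
C=viewer.read_camera('wrist');np.savez('w7.npz',**{k:C[k] for k in('image','K','R','t')})
L=lambda n:(lambda W:{k:W[k] for k in W})(np.load(n))
A=L('w6.npz')
o=np.zeros((400,800,3),np.uint8)
for i,c in enumerate((A,C)):
    u,v=proj(c,[.5115,.0066,.1]).astype(int); w=45; print(i,u-w,v-w)
    im=c['image'][v-w:v+w,u-w:u+w]; im=cv2.resize(im,(400,400),interpolation=cv2.INTER_CUBIC)
    o[:,400*i:400*i+400]=im
cv2.imwrite('pics/w67.png',o[:,:,::-1])
R=Rt(s); print('tip proj',proj(C,s['tcp_pos']+R@[.0004,0,.030]))
E
```

```text
[0.51148976 0.00966429 0.15702559] [-1.38258724e-01  2.10969531e-01 -2.02150339e-01  1.15910892e+00
  1.97168249e-04  8.43408740e-02]
0 203 167
1 272 192
tip proj [321.68032315 250.25738186]
```

View pics/w67.png

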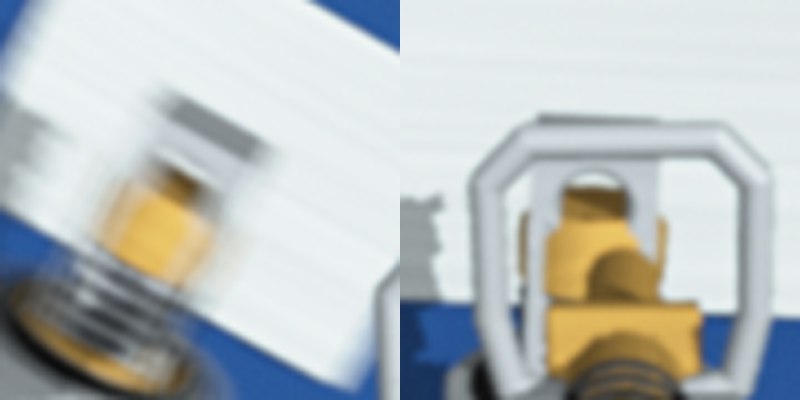

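View 7: the hole is centred at crop (595,~195), while the pin's shoulder is centred at 625 and its front edge is at row 305. The hole therefore lies about 4.5 mm to the tool's -y and 1 mm to its -x. I correct for this and go down.

In the tool's units: 0.02 m is 0.05, -0.001 m is -0.0025.

Request:
drive_effector:
  moves:
    - [-0.0025, -0.0113, 0, 0, 0, 0]
    - [-0.0025, -0.0113, 0.02, 0, 0, 0]
    - [-0.0025, -0.0113, 0.035, 0, 0, 0]
    - [-0.0025, -0.0113, 0.05, 0, 0, 0]
    - [-0.0025, -0.0113, 0.05, 0, 0, 0]

```text
clock: 14.55
tcp_pos: [0.5121, 0.0044, 0.1378]
orientation: [0.0, 0.112, 0.994, 0.0]
wrist_force: [-0.1, 0.5, -0.8]
finger_gap: 0.0093
grip_force: 78.6
```

```bash
python3 - <<'E'
from h import *
s=env.get_state();print(s['tcp_pos'],s['wrist_force'])
C=viewer.read_camera('wrist');np.savez('w8.npz',**{k:C[k] for k in('image','K','R','t')})
cv2.imwrite('pics/w8.png',cv2.resize(C['image'][170:290,262:382],(600,600),interpolation=cv2.INTER_CUBIC)[:,:,::-1])
E
```

```text
[0.51212026 0.00438391 0.13781084] [-0.06415786  0.53013186 -0.83354915]
```

View pics/w8.png

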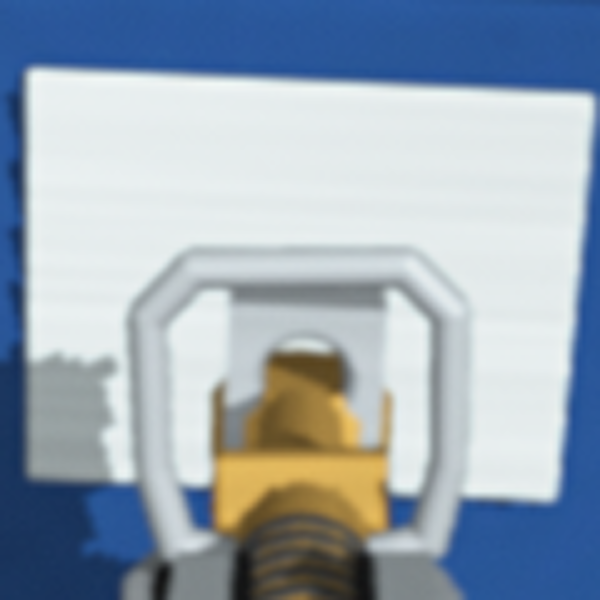

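The hole, 263–352 wide in the crop, now nearly matches the pin, with its shoulder at 213–390. It needs +0.7 mm in y and +0.5 mm in x. I start the guarded insertion.

In the tool's units: 0.012 m is 0.03, 0.0007 m is 0.0018.

Request:
drive_effector:
  moves:
    - [0.0013, 0.0018, 0.01, 0, 0, 0]
    - [0.0013, 0.0018, 0.02, 0, 0, 0]
    - [0.0013, 0.0018, 0.025, 0, 0, 0]
    - [0.0013, 0.0018, 0.03, 0, 0, 0]

```text
clock: 15.1
tcp_pos: [0.5122, 0.0052, 0.1266]
orientation: [0.001, 0.112, 0.994, 0.0]
wrist_force: [-0.9, 0.9, 5.0]
finger_gap: 0.0092
grip_force: 79.0
```

Request:
drive_effector:
  moves:
    - [0, 0, 0.005, 0, 0, 0]
    - [0, 0, 0.01, 0, 0, 0]
    - [0, 0, 0.01, 0, 0, 0]

```text
clock: 15.48
tcp_pos: [0.5136, 0.0048, 0.1238]
orientation: [0.002, 0.112, 0.994, -0.0]
wrist_force: [-0.9, 0.2, 5.2]
finger_gap: 0.0089
grip_force: 79.4
```

Request:
drive_effector:
  moves:
    - [0, 0, 0.005, 0, 0, 0]
    - [0, 0, 0.01, 0, 0, 0]
    - [0, 0, 0.01, 0, 0, 0]

```text
clock: 15.85
tcp_pos: [0.5133, 0.0048, 0.1196]
orientation: [0.002, 0.112, 0.994, -0.0]
wrist_force: [-0.7, 0.2, 5.9]
finger_gap: 0.0091
grip_force: 79.3
```

In the tool's units: 0.004 m is 0.01, 0.002 m is 0.005.

Request:
drive_effector:
  moves:
    - [0, 0, 0.005, 0, 0, 0]
    - [0, 0, 0.01, 0, 0, 0]
    - [0, 0, 0.01, 0, 0, 0]

```text
clock: 16.23
tcp_pos: [0.5132, 0.0048, 0.1157]
orientation: [0.002, 0.112, 0.994, -0.0]
wrist_force: [-1.7, 0.1, 6.8]
finger_gap: 0.0091
grip_force: 79.4
```

Request:
drive_effector:
  moves:
    - [0, 0, 0.005, 0, 0, 0]
    - [0, 0, 0.01, 0, 0, 0]
    - [0, 0, 0.01, 0, 0, 0]

```text
clock: 16.6
tcp_pos: [0.5129, 0.0048, 0.1116]
orientation: [0.002, 0.112, 0.994, -0.0]
wrist_force: [-3.0, 0.3, 7.0]
finger_gap: 0.0089
grip_force: 79.4
```

In the tool's units: 0.006 m is 0.015, 0.004 m is 0.01.

Request:
drive_effector:
  moves:
    - [0, 0, 0.005, 0, 0, 0]
    - [0, 0, 0.01, 0, 0, 0]
    - [0, 0, 0.015, 0, 0, 0]
    - [0, 0, 0.015, 0, 0, 0]

```text
clock: 17.1
tcp_pos: [0.5125, 0.0049, 0.1053]
orientation: [0.001, 0.112, 0.994, -0.0]
wrist_force: [-2.3, 0.5, 5.3]
finger_gap: 0.0092
grip_force: 79.4
```

Request:
drive_effector:
  moves:
    - [0, 0, 0.005, 0, 0, 0]
    - [0, 0, 0.01, 0, 0, 0]
    - [0, 0, 0.01, 0, 0, 0]

```text
clock: 17.48
tcp_pos: [0.5123, 0.005, 0.1012]
orientation: [0.001, 0.112, 0.994, -0.0]
wrist_force: [-3.6, 0.4, 6.1]
finger_gap: 0.0094
grip_force: 79.4
```

Sliding force is steady at about 6 N. I continue in small steps until it rises.

In the tool's units: 0.002 m is 0.005, 0.001 m is 0.0025.

Request:
drive_effector:
  moves:
    - [0, 0, 0.0025, 0, 0, 0]
    - [0, 0, 0.005, 0, 0, 0]
    - [0, 0, 0.005, 0, 0, 0]

```text
clock: 17.85
tcp_pos: [0.5123, 0.005, 0.0993]
orientation: [0.001, 0.112, 0.994, -0.0]
wrist_force: [-3.7, 0.2, 6.0]
finger_gap: 0.0089
grip_force: 79.4
```

Request:
drive_effector:
  moves:
    - [0, 0, 0.0025, 0, 0, 0]
    - [0, 0, 0.0038, 0, 0, 0]
    - [0, 0, 0.0038, 0, 0, 0]

```text
clock: 18.23
tcp_pos: [0.5123, 0.005, 0.0979]
orientation: [0.001, 0.112, 0.994, -0.0]
wrist_force: [-3.4, 0.3, 7.3]
finger_gap: 0.0092
grip_force: 79.4
```

Request:
drive_effector:
  moves:
    - [0, 0, 0.0025, 0, 0, 0]
    - [0, 0, 0.0038, 0, 0, 0]
    - [0, 0, 0.0038, 0, 0, 0]

```text
clock: 18.6
tcp_pos: [0.5126, 0.0049, 0.0976]
orientation: [0.002, 0.112, 0.994, -0.0]
wrist_force: [-6.2, 0.6, 14.3]
finger_gap: 0.0091
grip_force: 80.3
```

In the tool's units: 0.001 m is 0.0025, 0.0005 m is 0.0013.

Request:
drive_effector:
  moves:
    - [0.0013, 0, 0, 0, 0, 0]
    - [0.0025, 0, 0, 0, 0, 0]
    - [0.0025, 0, 0, 0, 0, 0]

```text
clock: 18.98
tcp_pos: [0.5123, 0.005, 0.0976]
orientation: [0.002, 0.112, 0.994, -0.0]
wrist_force: [-3.3, 0.4, 13.3]
finger_gap: 0.0093
grip_force: 80.1
```

```bash
python3 - <<'E'
from h import *
s=env.get_state();print(s['ft_torque'].round(3),s['tcp_pos'].round(4),s['wrist_force'].round(2))
S=viewer.read_camera('side');C=viewer.read_camera('wrist')
for c in (S,C):
  for l in ('pin','ring'): print(l,[(round(d['confidence'],2),np.round(d['box'],1).tolist()) for d in nets.outline_of(l,c)[:1]])
for z in (.1005,.1026): print(z,'bar expected side',proj(S,[.5123-.975*.03,.005+.22*.03,z+.0075]))
E
```

```text
[-0.064  0.885  0.002] [0.5123 0.005  0.0976] [-3.25  0.37 13.27]
pin [(0.67, [362.7, 159.1, 383.6, 170.9])]
ring [(0.48, [366.3, 158.6, 381.9, 167.3])]
pin [(0.83, [286.9, 217.2, 360.6, 318.7])]
ring [(0.66, [286.4, 217.0, 354.6, 278.8])]
0.1005 bar expected side [379.76708243 166.55085412]
0.1026 bar expected side [379.86800874 165.61160448]
```

In the tool's units: 0.0005 m is 0.0013.

Request:
drive_effector:
  moves:
    - [0, 0, 0.0013, 0, 0, 0]
    - [0, 0, 0.0013, 0, 0, 0]

```text
clock: 19.52
tcp_pos: [0.5125, 0.0049, 0.0976]
orientation: [0.002, 0.112, 0.994, -0.0]
wrist_force: [-4.4, -0.8, 16.0]
finger_gap: 0.0091
grip_force: 80.4
```

The pin is home: z holds still at 0.0976 while the force rises from 7 to 16 N. I unload, release, rise and close the fingers.

In the tool's units: -0.002 m is -0.005, -0.001 m is -0.0025.

Request:
drive_effector:
  moves:
    - [0, 0, -0.0025, 0, 0, 0]
    - [0, 0, -0.005, 0, 0, 0]

```text
clock: 19.77
tcp_pos: [0.5117, 0.0051, 0.0978]
orientation: [0.001, 0.112, 0.994, -0.0]
wrist_force: [-0.8, -1.0, 1.9]
finger_gap: 0.0087
grip_force: 79.1
```

Request:
drive_effector:
  moves:
    - [0, 0, 0, 0, 0, 0]
    - [0, 0, 0, 0, 0, 0]
    - [0, 0, 0, 0, 0, 0]
    - [0, 0, 0, 0, 0, 0]
  jaw: 0.04

```text
clock: 20.27
tcp_pos: [0.5114, 0.0053, 0.0969]
orientation: [0.001, 0.112, 0.994, 0.0]
wrist_force: [-0.2, -0.2, -0.7]
finger_gap: 0.04
grip_force: 0.0
```

Request:
drive_effector:
  moves:
    - [0, 0, -0.025, 0, 0, 0]
    - [0, 0, -0.075, 0, 0, 0]
    - [0, 0, -0.1375, 0, 0, 0]
    - [0, 0, -0.1375, 0, 0, 0]

```text
clock: 20.78
tcp_pos: [0.5131, 0.0051, 0.1545]
orientation: [0.003, 0.112, 0.994, -0.0]
wrist_force: [0.1, -0.1, -0.6]
finger_gap: 0.0402
grip_force: 0.0
```

```bash
python3 - <<'E'
from h import *
S=viewer.read_camera('side');C=viewer.read_camera('wrist')
for c in (S,C):
  for l in ('pin','ring'): print(l,[(round(d['confidence'],2),np.round(d['box'],1).tolist()) for d in nets.outline_of(l,c)[:1]])
p=np.array([.5125,.0049,.1026]);d=np.array([-.974,.226,0])
print('bar exp',proj(S,p+.03*d+[0,0,.0075]),proj(C,p+.03*d+[0,0,.0075]),'head',proj(S,p+[0,0,.032]),proj(C,p+[0,0,.032]))
t=p+.027*d; print(plan((t[0],t[1],.15),2.913), plan((t[0],t[1],.098),2.913))
E
```

```text
pin [(0.78, [362.6, 150.2, 379.5, 183.0])]
ring [(0.27, [414.5, 268.2, 443.1, 288.3])]
pin [(0.69, [293.3, 191.8, 349.2, 264.1])]
ring [(0.89, [294.9, 189.7, 349.0, 243.7])]
bar exp [379.73528124 165.61068241] [321.44513215 198.69896819] head [366.22841397 149.32714313] [321.17750837 258.41725543]
(array([0.025 , 0.    , 0.0011]), array([ 0.    , -0.0004,  0.0044])) (array([0.025 , 0.    , 0.0531]), array([ 0.    , -0.0004,  0.0044]))
```

Request:
drive_effector:
  moves:
    - [0.025, 0, 0, 0, 0, 0]
    - [0.0625, 0, 0, 0, 0, 0]
    - [0.0625, 0, 0, 0, 0, 0]
    - [0.0625, 0, 0, 0, 0, 0]
    - [0.0625, 0, 0, 0, 0, 0]
  jaw: 0
  grip_n: 40

```text
clock: 21.7
tcp_pos: [0.4874, 0.0108, 0.1522]
orientation: [0.001, 0.112, 0.994, -0.0]
wrist_force: [0.1, -1.6, 0.1]
finger_gap: 0.0001
grip_force: 0.0
```

```bash
python3 - <<'E'
from h import *
S=viewer.read_camera('side');C=viewer.read_camera('wrist')
for c in (S,C):
  for l in ('pin','ring'): print(l,[(round(d['confidence'],2),np.round(d['box'],1).tolist()) for d in nets.outline_of(l,c)[:1]])
p=np.array([.5125,.0049,.1026]);d=np.array([-.974,.226,0])
for k in (.03,.032): print('bar exp',proj(S,p+k*d+[0,0,.0075]),proj(C,p+k*d+[0,0,.0075]),'head',proj(C,p+[0,0,.032]))
t=p+.027*d; print(plan((t[0],t[1],.098),2.913))
E
```

```text
pin [(0.71, [362.8, 150.2, 386.1, 179.2])]
ring []
pin [(0.83, [297.2, 231.4, 351.8, 280.4])]
ring [(0.88, [294.6, 232.9, 348.3, 279.1])]
bar exp [379.73528124 165.61068241] [321.61332432 238.01392883] head [321.36237117 298.3121667 ]
bar exp [380.71014109 165.95920863] [321.62366258 235.07835243] head [321.36237117 298.3121667 ]
(array([ 0.0009, -0.    ,  0.0539]), array([0.0002, 0.0013, 0.0043]))
```

In the tool's units: 0.038 m is 0.095, 0.001 m is 0.0025.

Request:
drive_effector:
  moves:
    - [0.0025, 0, 0.0375, 0, 0, 0]
    - [0.0025, 0, 0.07, 0, 0, 0]
    - [0.0025, 0, 0.085, 0, 0, 0]
    - [0.0025, 0, 0.095, 0, 0, 0]
    - [0.0025, 0, 0.095, 0, 0, 0]

```text
clock: 22.62
tcp_pos: [0.4859, 0.0111, 0.1137]
orientation: [0.0, 0.112, 0.994, 0.0]
wrist_force: [0.5, 0.2, 0.4]
finger_gap: 0.0002
grip_force: 0.0
```

Request:
drive_effector:
  moves:
    - [0, 0, 0.0075, 0, 0, 0]
    - [0, 0, 0.015, 0, 0, 0]
    - [0, 0, 0.0225, 0, 0, 0]
    - [0, 0, 0.03, 0, 0, 0]
    - [0, 0, 0.03, 0, 0, 0]

```text
clock: 23.25
tcp_pos: [0.4858, 0.0112, 0.1017]
orientation: [0.0, 0.112, 0.994, 0.0]
wrist_force: [0.8, -1.2, -0.6]
finger_gap: -0.0006
grip_force: 0.0
```

In the tool's units: 0.008 m is 0.02, 0.006 m is 0.015.

Request:
drive_effector:
  moves:
    - [0, 0, 0.0075, 0, 0, 0]
    - [0, 0, 0.015, 0, 0, 0]
    - [0, 0, 0.02, 0, 0, 0]
    - [0, 0, 0.02, 0, 0, 0]

```text
clock: 23.75
tcp_pos: [0.4859, 0.0111, 0.0938]
orientation: [0.0, 0.112, 0.994, 0.0]
wrist_force: [0.6, 0.7, 0.1]
finger_gap: 0.0002
grip_force: 0.0
```

Request:
drive_effector:
  moves:
    - [0, 0, 0.005, 0, 0, 0]
    - [0, 0, 0.01, 0, 0, 0]
    - [0, 0, 0.01, 0, 0, 0]

```text
clock: 24.12
tcp_pos: [0.4859, 0.0111, 0.0898]
orientation: [0.001, 0.112, 0.994, 0.0]
wrist_force: [-0.5, 0.0, -0.5]
finger_gap: -0.0
grip_force: 0.0
```

Request:
drive_effector:
  moves:
    - [0, 0, 0.0038, 0, 0, 0]
    - [0, 0, 0.0075, 0, 0, 0]
    - [0, 0, 0.0075, 0, 0, 0]

```text
clock: 24.5
tcp_pos: [0.4859, 0.0111, 0.0868]
orientation: [0.001, 0.112, 0.994, 0.0]
wrist_force: [-0.8, 0.6, 1.1]
finger_gap: 0.0002
grip_force: 0.0
```

Request:
drive_effector:
  moves:
    - [0, 0, 0.0038, 0, 0, 0]
    - [0, 0, 0.0075, 0, 0, 0]
    - [0, 0, 0.0075, 0, 0, 0]

```text
clock: 24.88
tcp_pos: [0.486, 0.0111, 0.0839]
orientation: [0.001, 0.112, 0.994, 0.0]
wrist_force: [0.2, 0.9, 0.9]
finger_gap: -0.0001
grip_force: 0.0
```

```bash
python3 - <<'E'
from h import *
S=viewer.read_camera('side');C=viewer.read_camera('wrist')
for c in (S,C):
  for l in ('pin','ring'): print(l,[(round(d['confidence'],2),np.round(d['box'],1).tolist()) for d in nets.outline_of(l,c)[:1]])
p=np.array([.5125,.0049,.1026]);d=np.array([-.974,.226,0])
print([proj(C,p+.032*d+[0,0,.0075])])
E
```

```text
pin [(0.74, [362.4, 149.4, 378.2, 171.4])]
ring []
pin [(0.69, [284.6, 280.3, 357.4, 387.8])]
ring []
[array([321.27847047, 285.9573624 ])]
```

In the tool's units: 0.002 m is 0.005, 0.001 m is 0.0025.

Request:
drive_effector:
  moves:
    - [0, 0, 0.0025, 0, 0, 0]
    - [0, 0, 0.005, 0, 0, 0]
    - [0, 0, 0.005, 0, 0, 0]

```text
clock: 25.55
tcp_pos: [0.486, 0.0111, 0.0822]
orientation: [0.001, 0.112, 0.994, -0.0]
wrist_force: [-1.7, 0.7, 4.1]
finger_gap: -0.0003
grip_force: 2.3
```

Request:
drive_effector:
  moves:
    - [0, 0, 0.0025, 0, 0, 0]
    - [0, 0, 0.005, 0, 0, 0]
    - [0, 0, 0.005, 0, 0, 0]

```text
clock: 25.92
tcp_pos: [0.486, 0.0111, 0.0799]
orientation: [0.001, 0.112, 0.994, 0.0]
wrist_force: [-1.3, 0.2, 3.8]
finger_gap: -0.0002
grip_force: 2.1
```

Contact at about TCP 0.083 with 4 N, already easing, so the ring is swinging. I continue down.

In the tool's units: 0.004 m is 0.01, 0.002 m is 0.005.

Request:
drive_effector:
  moves:
    - [0, 0, 0.005, 0, 0, 0]
    - [0, 0, 0.01, 0, 0, 0]
    - [0, 0, 0.01, 0, 0, 0]

```text
clock: 26.3
tcp_pos: [0.4864, 0.011, 0.0759]
orientation: [0.001, 0.112, 0.994, 0.0]
wrist_force: [-0.8, 0.4, 3.3]
finger_gap: 0.0001
grip_force: 1.8
```

Request:
drive_effector:
  moves:
    - [0, 0, 0.005, 0, 0, 0]
    - [0, 0, 0.01, 0, 0, 0]
    - [0, 0, 0.01, 0, 0, 0]

```text
clock: 26.68
tcp_pos: [0.4872, 0.0109, 0.0722]
orientation: [0.002, 0.112, 0.994, -0.0]
wrist_force: [2.3, -1.5, 3.6]
finger_gap: 0.0001
grip_force: 1.8
```

Request:
drive_effector:
  moves:
    - [0, 0, 0.0038, 0, 0, 0]
    - [0, 0, 0.0075, 0, 0, 0]
    - [0, 0, 0.0075, 0, 0, 0]

```text
clock: 27.05
tcp_pos: [0.4858, 0.0112, 0.0688]
orientation: [0.0, 0.112, 0.994, 0.0]
wrist_force: [2.0, 0.1, 2.9]
finger_gap: 0.0
grip_force: 1.4
```

In the tool's units: 0.003 m is 0.0075, 0.0015 m is 0.0038.

Request:
drive_effector:
  moves:
    - [0, 0, 0.0038, 0, 0, 0]
    - [0, 0, 0.0075, 0, 0, 0]
    - [0, 0, 0.0075, 0, 0, 0]

```text
clock: 27.42
tcp_pos: [0.4844, 0.0114, 0.0651]
orientation: [-0.001, 0.112, 0.994, 0.0]
wrist_force: [-0.8, -0.7, -0.5]
finger_gap: 0.0002
grip_force: 0.0
```

Request:
drive_effector:
  moves:
    - [0, 0, 0.0038, 0, 0, 0]
    - [0, 0, 0.0075, 0, 0, 0]
    - [0, 0, 0.0075, 0, 0, 0]

```text
clock: 27.8
tcp_pos: [0.4857, 0.0112, 0.0627]
orientation: [0.0, 0.112, 0.994, 0.0]
wrist_force: [-0.2, 0.5, -0.5]
finger_gap: 0.0001
grip_force: 0.0
```

The force dropped to zero, so the ring snapped over. I rise clear and verify numerically.

In the tool's units: -0.12 m is -0.3, -0.09 m is -0.225.

Request:
drive_effector:
  moves:
    - [0, 0, -0.05, 0, 0, 0]
    - [0, 0, -0.125, 0, 0, 0]
    - [0.025, 0, -0.225, 0, 0, 0]
    - [0.05, 0, -0.3, 0, 0, 0]
    - [0.05, 0, -0.3, 0, 0, 0]
    - [0.05, 0, -0.3, 0, 0, 0]

```text
clock: 28.55
tcp_pos: [0.4663, 0.0156, 0.1824]
orientation: [0.001, 0.112, 0.994, 0.0]
wrist_force: [-0.0, -0.3, 0.4]
finger_gap: -0.0
grip_force: 0.0
```

```bash
python3 - <<'E'
from h import *
p=np.array([.5125,.0049,.1016]);d=np.array([-.974,.226,0]);l=np.array([.226,.974,0])
for n in ('side','wrist','top'):
  C=viewer.read_camera(n)
  for k in ('pin','ring'):
    for o in nets.outline_of(k,C)[:1]: print(n,k,round(o['confidence'],2),np.round(o['box'],1).tolist(),int(o['region'].sum()))
  for th in (0,.66,1.0,1.32):
    pts=[p+[0,0,.0075]+32*.001*(np.cos(th)*d-np.sin(th)*np.array([0,0,1]))+w*l for w in(-.012,.012)]
    print(th,[proj(C,q).round(1).tolist() for q in pts])
  q=[p+[0,0,.032],p]; print('head/base',[proj(C,x).round(1).tolist() for x in q])
E
```

```text
side pin 0.54 [362.9, 150.1, 374.5, 182.1] 191
0 [[383.6, 163.2], [377.7, 169.7]]
0.66 [[379.4, 170.7], [373.5, 177.2]]
1.0 [[375.3, 172.5], [369.4, 178.9]]
1.32 [[370.8, 172.6], [364.8, 179.0]]
head/base [[366.2, 149.8], [365.0, 164.2]]
wrist pin 0.91 [299.8, 261.0, 346.6, 285.5] 431
wrist ring 0.8 [301.3, 259.7, 344.7, 287.3] 263
0 [[305.8, 249.9], [338.0, 250.1]]
0.66 [[307.0, 248.9], [336.8, 249.0]]
1.0 [[307.4, 254.7], [336.3, 254.8]]
1.32 [[307.7, 263.1], [336.0, 263.3]]
head/base [[321.7, 304.9], [321.8, 284.2]]
0 [[458.9, 260.2], [445.8, 257.5]]
0.66 [[457.1, 258.3], [444.3, 255.6]]
1.0 [[456.9, 254.7], [444.3, 252.1]]
1.32 [[457.3, 250.2], [444.7, 247.6]]
head/base [[458.2, 239.5], [454.4, 242.7]]
```

In the tool's units: 0.02 m is 0.05.

Request:
drive_effector:
  moves:
    - [0.05, 0, 0.05, 0, 0, 0]
    - [0.05, 0, 0.05, 0, 0, 0]
    - [0.05, 0, 0.05, 0, 0, 0]

```text
clock: 29.38
tcp_pos: [0.4478, 0.0199, 0.1636]
orientation: [0.001, 0.112, 0.994, -0.0]
wrist_force: [0.2, 0.0, -0.4]
finger_gap: 0.0
grip_force: 0.0
```

```bash
python3 - <<'E'
from h import *
C=viewer.read_camera('wrist');s=env.get_state();print(s['tcp_pos'].round(4))
p=np.array([.5125,.0049,.1016]);d=np.array([-.974,.226,0])
o=nets.outline_of('ring',C); print([(round(x['confidence'],2),np.round(x['box'],1).tolist()) for x in o[:1]])
for th in (1.0,1.1,1.2,1.27,1.32):
  for r in (.028,.032): print(th,r,proj(C,p+[0,0,.0075]+r*(np.cos(th)*d-np.sin(th)*np.array([0,0,1]))).round(1),end=' ')
print('\nnose end top/bot',proj(C,p+.01*d),proj(C,p+.01*d-[0,0,.018]),'shoulder front',proj(C,p+.009*d),proj(C,p+.009*d+[0,0,.004]))
u=int(proj(C,p)[0]); v=int(proj(C,p+.01*d)[1])
for uu in (u,u-8):
  print(uu,[(r,*C['image'][r,uu].tolist()) for r in range(v-32,v+14)])
E
```

```text
[0.4482 0.0198 0.1638]
[]
1.0 0.028 [321.6 288.8] 1.0 0.032 [321.6 284.3] 1.1 0.028 [321.6 290.7] 1.1 0.032 [321.6 286.5] 1.2 0.028 [321.6 292.8] 1.2 0.032 [321.6 289. ] 1.27 0.028 [321.6 294.5] 1.27 0.032 [321.6 290.9] 1.32 0.028 [321.6 295.8] 1.32 0.032 [321.6 292.4] 
nose end top/bot [321.53045171 304.94332178] [321.58200854 293.3695231 ] shoulder front [321.52604277 306.11699747] [321.51361518 308.9095066 ]
321 [(272, 219, 228, 229), (273, 220, 229, 230), (274, 223, 231, 232), (275, 223, 231, 232), (276, 222, 231, 231), (277, 224, 232, 232), (278, 225, 234, 234), (279, 209, 220, 222), (280, 152, 161, 163), (281, 73, 78, 79), (282, 23, 24, 25), (283, 16, 16, 17), (284, 17, 18, 19), (285, 19, 20, 20), (286, 17, 17, 19), (287, 19, 19, 19), (288, 19, 20, 20), (289, 20, 20, 20), (290, 19, 19, 19), (291, 19, 20, 20), (292, 17, 19, 19), (293, 19, 20, 19), (294, 19, 18, 20), (295, 18, 19, 19), (296, 18, 19, 19), (297, 20, 20, 21), (298, 18,
[... 687 characters left out ...]
6, 120, 127, 129), (287, 120, 128, 129), (288, 121, 127, 129), (289, 121, 128, 129), (290, 121, 128, 130), (291, 121, 128, 130), (292, 120, 127, 128), (293, 120, 128, 129), (294, 120, 128, 129), (295, 120, 128, 129), (296, 121, 128, 130), (297, 120, 128, 129), (298, 121, 127, 129), (299, 120, 127, 129), (300, 120, 128, 129), (301, 121, 128, 129), (302, 120, 128, 129), (303, 121, 128, 130), (304, 120, 127, 129), (305, 121, 128, 130), (306, 120, 127, 128), (307, 120, 128, 129), (308, 120, 127, 129), (309, 120, 127, 129), (310, 120, 127, 128), (311, 120, 128, 129), (312, 120, 128, 129), (313, 120, 128, 130), (314, 120, 128, 129), (315, 120, 127, 128), (316, 121, 128, 130), (317, 120, 127, 129)]
```

In the tool's units: 0.06 m is 0.15, 0.03 m is 0.075.

Request:
drive_effector:
  moves:
    - [-0.0125, 0.075, -0.025, 0, 0, 0]
    - [-0.025, 0.15, -0.025, 0, 0, 0]
    - [-0.025, 0.15, -0.025, 0, 0, 0]
    - [-0.025, 0.15, -0.025, 0, 0, 0]

```text
clock: 29.98
tcp_pos: [0.4702, 0.076, 0.1731]
orientation: [0.001, 0.112, 0.994, -0.0]
wrist_force: [0.0, 0.8, -0.7]
finger_gap: -0.0002
grip_force: 0.0
```

```bash
python3 - <<'E'
from h import *
C=viewer.read_camera('wrist')
p=np.array([.5125,.0049,.1016]);d=np.array([-.974,.226,0]);l=np.array([.226,.974,0])
for k in('ring','pin'): print(k,[(round(x['confidence'],2),np.round(x['box'],1).tolist()) for x in nets.outline_of(k,C)[:1]])
for th in (0.,1.0,1.1,1.2,1.27,1.32):
  print(th,[proj(C,p+[0,0,.0075]+r*(np.cos(th)*d-np.sin(th)*np.array([0,0,1]))+w*l).round(1).tolist() for r,w in ((.028,0),(.032,0),(.03,-.0165),(.03,.0165))])
a=proj(C,p+.01*d-[0,0,.009]);print('nose end top/bot',proj(C,p+.01*d),proj(C,p+.01*d-[0,0,.018]),'shoulder front',proj(C,p+.009*d),proj(C,p+.009*d+[0,0,.004]))
u=int(a[0]); v=int(a[1])
for uu in (u-4,u,u+4): print(uu,[(r,int(C['image'][r,uu].mean()),int(C['image'][r,uu,0])-int(C['image'][r,uu,2])) for r in range(v-24,v+22)])
E
```

```text
ring [(0.79, [223.2, 274.8, 268.0, 304.0])]
pin [(0.78, [224.1, 274.4, 268.6, 329.7])]
0.0 [[240.2, 270.7], [239.8, 265.7], [217.4, 268.1], [262.5, 268.3]]
1.0 [[247.8, 273.0], [248.4, 268.8], [227.8, 270.8], [268.4, 271.0]]
1.1 [[248.3, 275.0], [249.0, 271.1], [228.5, 272.9], [268.8, 273.1]]
1.2 [[248.8, 277.2], [249.5, 273.6], [229.1, 275.3], [269.2, 275.5]]
1.27 [[249.0, 278.9], [249.9, 275.6], [229.5, 277.1], [269.4, 277.3]]
1.32 [[249.2, 280.2], [250.1, 277.0], [229.8, 278.5], [269.5, 278.7]]
nose end top/bot [243.93470516 287.97596609] [248.61858133 277.68607382] shoulder front [244.01882759 289.14318027] [242.89870487 291.62323846]
242 [(258, 229, -8), (259, 231, -8), (260, 232, -8), (261, 231, -8), (262, 231, -7), (263, 231, -7), (264, 232, -8), (265, 230, -7), (266, 230, -8), (267, 230, -7), (268, 232, -8), (269, 231, -8), (270, 230, -8), (271, 231, -7), (272, 233, -7), (273, 227, -11), (274, 200, -12), (275, 182, -13), (276
[... 1272 characters left out ...]
 -7), (262, 231, -7), (263, 231, -7), (264, 231, -7), (265, 230, -7), (266, 230, -8), (267, 229, -9), (268, 231, -8), (269, 231, -8), (270, 230, -8), (271, 231, -8), (272, 233, -6), (273, 226, -12), (274, 197, -12), (275, 188, -13), (276, 186, -12), (277, 159, -12), (278, 135, -10), (279, 132, -10), (280, 136, -9), (281, 135, -10), (282, 134, -10), (283, 132, -10), (284, 130, -10), (285, 130, -11), (286, 140, -13), (287, 148, -1), (288, 133, 49), (289, 134, 106), (290, 154, 127), (291, 162, 128), (292, 161, 127), (293, 158, 127), (294, 156, 126), (295, 152, 122), (296, 141, 116), (297, 132, 110), (298, 124, 106), (299, 123, 92), (300, 131, 69), (301, 143, 51), (302, 146, 41), (303, 133, 31)]
```

The bar's profile matches a ring that is fully shut. It spans rows 273.6–277, partly hidden behind the nose's lower edge, which gives about 1.30 rad. I hand in.

```bash
python3 -c "
from workcell import env
print(env.hand_in())"
```

```text
the job is handed in; nothing more can be done
None
```

The job is handed in at about 30 s of the 66 s allowed: the pin was felt home at 16 N, and its ring snapped over and measures about 1.30 rad by wrist camera (shut is above 1.27, so the margin is small); the gripper is clear, and no verdict came back.

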